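# Swing the bench magnifier over a chisel's edge

## Robot

A 6-joint arm with a two-finger parallel gripper is mounted at the origin on a cart in front of the work surface, level with it; the furniture and walls round the work are solid. World frame = base frame: x ahead of the robot, y to its left, z up, the work surface at z = 0. Lengths are in mm, angles in rad, forces in N, time in s.
With the tool pointing down it reaches from about 375 to 975 mm from the base axis. Payload 3.8 kg.
Tool frame: the origin (TCP) lies midway between the tips of the shut fingers; the grasp point (between the pads) lies 19 mm behind it; z points along the fingers, y is the line along which they close (so a half turn about z gives the same grasp; the last joint's range is limited). The gripper opens to 88 mm and grips with 3 to 60 N. Pads are 18 mm wide; open, the fingers measure 123 mm over their backs; the gripper's body (75 mm by 187 mm) begins 45 mm behind the grasp point.
Start: joints at [1.133, 0.264, 1.604, -0, 1.274, -0.037], TCP at [263.352, 621.501, 238.706] pointing down, gripper open.
Joint ranges: [-2.63, 2.63], [-0.94, 2.18], [0.31, 2.57], [-1.31, 4.45], [0, 2.66], [-2.55, 2.55]. Speed limits (rad/s): [2.57, 2.57, 3.14, 3.14, 3.14, 3.14].

## Interface

Orientations are given as a unit quaternion [x, y, z, w].
In Python, from cell import bot, cams, finish_job gives the robot as it stands.
- The arm moves only by the tool servo_tool, never from a script. Its argument "steps" is a list of rows, each an object of numbers: "grip": the opening, from 0 (shut) to 1 (fully open); "dx", "dy", "dz": the shift along the world's x, y, z in cm; "yaw": the turn about the world's z in rad. A call has 1 to 8 rows; each row shifts and turns the commanded pose from where the row before left it; what a row does not reach is not made up. A row lasts 1/12 s, in which the tool goes at most 41.7 mm and 7.16 degrees, less where a joint would pass 70% of its speed; a pose out of reach is approached as far as the arm can. A call is refused whole if a number of a shift passes 4.17 or a number of a turn 0.125, either way. A call with a gripper value outside its range is refused whole. The fingers move at their own pace and stop on an object; "grip_force" is the grip in N (left out, the last holds). Time passes only in rows, so rows that do not move let the fingers close. It gives the time, the measured TCP pose, the force, the opening and the grip force at its end, in the units of the state.
- bot.sense(): the state, without advancing time (a new reading comes with each control period).
- cams.camera(name): name is "side" or "top" or "wrist"; returns a dict with "pixels" (420x560x3 uint8, red, green, blue), "range_z" (420x560 float32, mm along the optical axis (not along the pixel's ray), 0 where there is no reading), "K" (3x3 intrinsics, pixels), "dist" ([k1, k2, p1, p2, k3] as OpenCV has them; the pictures are not rectified), "position" and "orientation" of the camera in the world; the wrist camera has in their place "hand_eye" (4x4, takes a point from camera to tool coordinates, whose origin is the TCP and whose axes are the flange's). Camera axes: x right, y up, looking along -z (the intrinsics and any distortion apply to the point x, -y, -z); pixel columns grow to the right and rows downward; lengths in mm; the calibration is good to about 2 mm. A picture is of the moment at which its call begins: read the wrist's pose just before it.
- finish_job(): hands the job in; it is judged then, once.
Trained networks look in a picture, given as the dict that the camera call returned (one of the last four; its "shot" number tells which), for a name from the list of things; names that differ only in an ending like _2 or _b are one class to them, and where a whole thing is asked for, a point or a joint stands for the part that bears it (a point fixed in the world has none). Each returns a list of dicts, best first, with "p" (0 to 1); they miss things now and then, are a little off and sometimes report something else, mostly with a low value. They report only what shows in the picture. A call takes as long as a camera call.
- cams.search_frame(picture, target): "rect" ([centre column, centre row, width, height] in pixels, round what is visible of it).
The state is a dict: "clock": time; "qpos": joint angles; "dq": joint speeds; "effort": joint torques, N m; "eef_pos": TCP position; "orientation": TCP orientation; "contact_force": force on the tool from outside, world axes, zero at the start; "wrist_torque": the same for the moment, N m; "opening": finger opening in mm; "finger_force": force on a finger pad.
Only numpy, scipy, OpenCV 4.12 (cv2) and the standard library are available. Lean on these libraries where they do the work, as an engineer would, in place of code of your own. Each camera call takes 0.05 s, during which the arm holds its last target. There are 200 camera calls.

## Task

Lay the loose chisel in the wooden rest, lying flat with its handle between one pair of cheeks, its blade between the other and its cutting edge over the pale pad; set it down, do not drop it. Then swing the bench magnifier on its stiff two-link arm until the middle of the lens is straight above the cutting edge, and leave it standing there. Leave the mug, the sanding block and the tape measure where they are.

Things in the scene. Friction and masses are not known exactly. Their poses are not given: they have to be found in the camera images.
- chisel: Bench chisel, 255 mm long, 0.12 kg, lying flat and loose on the bench. Origin: middle of its length, on the underside. Its y axis runs along the tool towards the handle: handle from y = +15 to +127 mm (yellow, round, up to 31 mm wide and 29 mm high), steel blade from y = -1 to -128 mm (18 mm wide, up to 11 mm high). z is up. Centre of mass at y = +53 mm.
- cutting_edge (a point): Middle of the chisel's cutting edge: (0, -127, 3) mm in the chisel's frame.
- handle (a point): Good point to grip the chisel's handle across, with the fingers closing along the chisel's x axis: (0, 53, 15) mm in the chisel's frame. It takes a firm grip (40 N).
- butt (a point): Point in the chisel's handle near its butt end: (0, 110, 15) mm in the chisel's frame. Carried 250 mm above the bench the chisel clears everything, also the fixed green bench vice that stands at the back between it and the rest.
- chisel_rest: Fixed ply board, top at z 10 mm, x -50..50, y -150..140. Origin on the bench under its centre line; y along it. Two pairs of cheeks stand 20 mm above its top: blade pair y -62..-38, 36 mm apart; handle pair y 100..124, 48 mm apart; free for fingers between the pairs. Pale pad y -148..-100. The chisel lies right when its frame has the rest's x, y and yaw, its origin at z 10 mm.
- lens_arm (a joint): Elbow angle (upright axis) between the magnifier's boom and lens arm, rad, positive anticlockwise from above, 0 to 2.6; 0 is straight on. The boom (220 mm, post axis to elbow axis, heights 119 to 161 mm) turns about an upright post fixed at the back of the bench. Both hinges are stiff (post 0.55, elbow 0.40 N m) and stay where left; the arm moves only level, led by its knob.
- elbow (a point): Point on the elbow's upright axis at the height of the lens, 154 mm above the bench; the elbow's cap reaches up to 177 mm.
- lens (a point): Centre of the magnifier's lens, 220 mm from the elbow axis, always 154 mm above the bench. Round white-rimmed head of 128 mm outer diameter, clear glass of 98 mm, heights 146 to 162 mm.
- knob (a point): Middle of the upright black hand knob, 26 mm diameter and 60 mm tall (heights 172 to 232 mm), on the lens arm 75 mm beyond the lens centre, in line with elbow and lens (295 mm from the elbow axis). It does not turn on the lens arm; held in the fingers it can be led sideways and slips round between them.
- mug: Striped mug, 90 mm high, bystander. Origin under its middle.
- sanding_block: Cork sanding block, 68 x 110 x 32 mm, bystander. Origin under its middle.
- tape_measure: Yellow tape measure, 71 x 78 x 37 mm, bystander. Origin under its middle.

How it is judged (in metres and radians):
On the way:
1. the chisel lies in the rest, released, its edge over the pale pad (y of cutting_edge in the frame of chisel_rest between -0.152 and -0.096 m and x of cutting_edge in the frame of chisel_rest between -0.03 and 0.03 m and x of butt in the frame of chisel_rest between -0.024 and 0.024 m and z of cutting_edge in the frame of chisel_rest between 0.005 and 0.024 m and z of butt in the frame of chisel_rest between 0.015 and 0.033 m and contact force between the fingers and chisel below 0.1 N and linear speed of chisel below 0.02 m/s), for 0.3 s.
At the end, for the whole second after the job is handed in: The chisel lies at rest on the board of the rest, between both pairs of cheeks, handle between the handle cheeks, cutting edge over the pale pad (within 4 mm), not held; the lens centre is within 22 mm, seen from above, of the middle of the cutting edge, and the magnifier's arm stands still (all of step 1 and horizontal distance between lens and cutting_edge below 0.022 m and angular speed of chisel below 0.2 rad/s and velocity of joint lens_arm between -0.03 and 0.03 rad/s); the robot touches nothing.
It fails at once if the chisel is dropped: out of the fingers more than 50 mm above the bench (height (world z) of chisel above 0.05 m and contact force between the fingers and chisel below 0.05 N).
It fails at once if the mug is moved by more than 30 mm (distance of mug from where it was at the start of the episode above 0.03 m).
It fails at once if the sanding block is moved by more than 30 mm (distance of sanding_block from where it was at the start of the episode above 0.03 m).
It fails at once if the tape measure is moved by more than 30 mm (distance of tape_measure from where it was at the start of the episode above 0.03 m).
It also fails if it takes over 61 s, if anything falls off the work surface, if the arm or the gripper's body presses on something with over 40 N, if the wrist force passes 120 N, or if a joint passes its speed limit or range.

## Working session

There is one attempt and no reset: what is moved stays moved. The work goes in short steps, Python scripts to look and compute and a tool call to move; the robot and the scene stay as the last step left them, time stands still between calls to the robot, and variables do not carry over. Pictures are saved under pics/ and viewed, at most 10 in all, crops included, and the job is handed in when it is done.

Besides the shell and the picture viewer there is one more tool, called after "Request:" as name(argument=value, ...), one argument or row to a line, values as JSON. servo_tool: Moves the arm, as the interface text tells. Its arguments: {"type":"object","properties":{"steps":{"type":"array","items":{"type":"object","properties":{"grip":{"type":"number"},"dx":{"type":"number"},"dy":{"type":"number"},"dz":{"type":"number"},"yaw":{"type":"number"}}}},"grip_force":{"type":"number"}},"required":["steps"]}

```bash
mkdir -p pics; cat > h.py <<'E'
import numpy as np, cv2
from scipy.spatial.transform import Rotation as R
from cell import bot, cams
def cloud(p, T=None):
    """world xyz (H,W,3) of every pixel; nan where no range"""
    h,w=p['range_z'].shape
    u,v=np.meshgrid(np.arange(w),np.arange(h))
    n=cv2.undistortPoints(np.stack([u,v],-1).reshape(-1,1,2).astype(float),np.array(p['K'],float),np.array(p['dist'],float)).reshape(h,w,2)
    z=np.where(p['range_z']>0,p['range_z'],np.nan)
    c=np.stack([n[...,0]*z,-n[...,1]*z,-z],-1)
    if 'position' in p: return c@R.from_quat(p['orientation']).as_matrix().T+np.array(p['position'])
    s=T; H=np.array(p['hand_eye']); c=c@H[:3,:3].T+H[:3,3]
    return c@R.from_quat(s['orientation']).as_matrix().T+np.array(s['eef_pos'])
def save(p,n): cv2.imwrite('pics/'+n,cv2.cvtColor(p['pixels'],cv2.COLOR_RGB2BGR))
E
python3 - <<'E'
from h import *
for n in ['top','side']:
    p=cams.camera(n); save(p,n+'1.png'); np.savez(n+'1.npz',xyz=cloud(p),px=p['pixels'])
    X=cloud(p); print(n,p['position'])
    for t in ['chisel','cutting_edge','handle','chisel_rest','elbow','lens','knob','mug','sanding_block','tape_measure']:
        for r in cams.search_frame(p,t)[:1]:
            c=r['rect']; i,j=int(c[1]),int(c[0]); print(t,round(r['p'],2),np.round(c),np.round(X[min(i,419),min(j,559)]))
print(bot.sense()['clock'])
E
```

```text
top [ 403.11448534  105.22375814 1425.6633935 ]
chisel 0.57 [392. 204.  20.  92.] [ 504. -219.    2.]
cutting_edge 0.75 [392. 205.  22.  91.] [ 501. -221.   -3.]
handle 0.93 [394. 207.  26.  94.] [ 497. -220.   12.]
chisel_rest 0.76 [263. 211. 108.  41.] [481. 137.  11.]
elbow 0.73 [124. 157.  58. 118.] [608. 484. 156.]
lens 0.93 [124. 159.  65. 117.] [600. 482. 162.]
knob 0.92 [125. 158.  63. 120.] [605. 483. 160.]
mug 0.67 [272. 128.  31.  46.] [708. 117.  24.]
sanding_block 0.79 [146. 237.  46.  47.] [407. 455.  34.]
tape_measure 0.69 [205. 158.  33.  31.] [624. 297.  40.]
side [ 409.5716413  -758.62294477  504.57584852]
chisel 0.55 [292. 344. 136.  26.] [ 485. -224.   12.]
cutting_edge 0.59 [294. 343. 136.  23.] [ 487. -223.   12.]
handle 0.83 [294. 344. 139.  27.] [ 486. -225.   11.]
chisel_rest 0.85 [277. 251.  50.  58.] [485. 125.   9.]
elbow 0.64 [300. 152.  85.  25.] [nan nan nan]
knob 0.79 [302. 154.  82.  27.] [nan nan nan]
mug 0.92 [356. 228.  34.  28.] [702. 153.  54.]
sanding_block 0.57 [247. 201.  39.  20.] [405. 419.  33.]
tape_measure 0.75 [317. 219.  23.  19.] [614. 272.  32.]
1.1
```

View pics/top1.png

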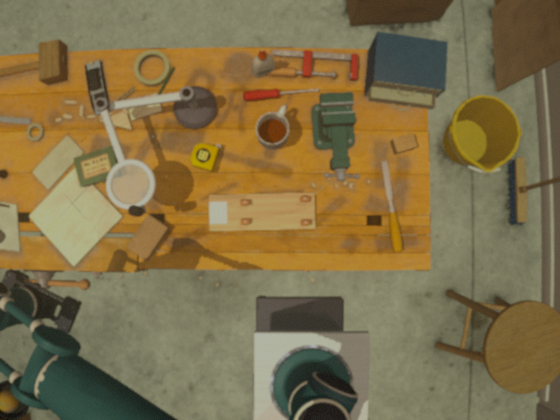

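View pics/side1.png

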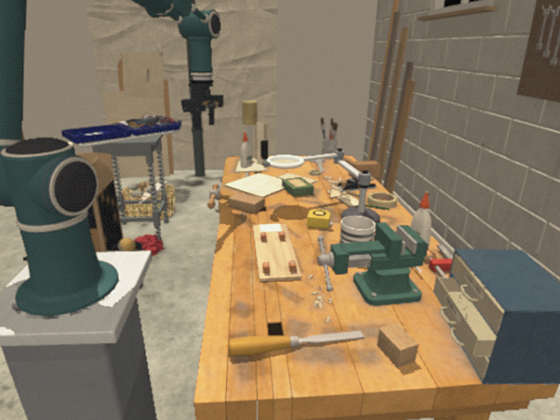

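The top view shows the chisel at (393,205) with its handle towards the robot. The rest is at (263,211) with its pad at the left end. The magnifier has its post at about (190,95), elbow (102,105), lens (131,184) and knob (137,210). The sanding block lies right under and beside the knob at (148,237), the tape is at (206,156), and the mug is at (272,128).

```bash
python3 - <<'E'
from h import *
d=np.load('top1.npz'); X=d['xyz']; P=d['px'].astype(float); hsv=cv2.cvtColor(d['px'],cv2.COLOR_RGB2HSV)
def box(c0,c1,r0,r1,m):
    k=np.zeros(X.shape[:2],bool); k[r0:r1,c0:c1]=1; return k&m&np.isfinite(X[...,2])
z=X[...,2]
print('bench z',np.nanmedian(z[225:240,330:360]),np.nanmedian(z[240:250,250:300]))
def axis(k):
    q=X[k][:,:2]; c=q.mean(0); u=np.linalg.svd(q-c)[2][0]; t=(q-c)@u; w=(q-c)@np.array([-u[1],u[0]])
    return c,u,t.min(),t.max(),w.min(),w.max()
for name,k in [('chisel',box(375,412,155,255,z>5)),('handle',box(375,412,195,255,z>10)),('rest',box(200,325,180,240,(z>5)&(z<16)))]:
    r=axis(k); print(name,k.sum(),[np.round(a,3) for a in r])
k=box(200,325,180,240,(z>22)); n,l,s,c=cv2.connectedComponentsWithStats(k.astype(np.uint8))
for i in range(1,n): 
    if s[i,4]>3: print('cheek',s[i],np.round(np.median(X[l==i],0)))
# rest by min area rect of pixels
k=box(200,325,180,240,(z>5)&(z<40)); print(cv2.minAreaRect(X[k][:,:2].astype(np.float32)))
k=box(205,235,190,240,(hsv[...,1]<75)&(z>5)&(hsv[...,2]>150)); print('pad',k.sum(),cv2.minAreaRect(X[k][:,:2].astype(np.float32)))
k=box(95,165,150,220,(z>140)&(z<170)); q=X[k][:,:2]; print('lens',cv2.minEnclosingCircle(q.astype(np.float32)),k.sum())
k=box(120,160,190,225,z>205); print('knob',k.sum(),np.round(X[k].mean(0)))
k=box(80,220,80,130,z>164); n,l,s,c=cv2.connectedComponentsWithStats(k.astype(np.uint8))
for i in range(1,n):
    if s[i,4]>3: print('hi',s[i],np.round(np.mean(X[l==i],0)))
k=box(80,220,80,220,(z>110)&(z<180)); print('boom',k.sum())
im=cv2.resize(d['px'][75:255,60:260],None,fx=4,fy=3.3,interpolation=cv2.INTER_CUBIC)
for nme,c0,c1,r0,r1,lo,hi in [('block',125,172,212,262,20,45),('tape',185,228,140,175,25,50),('mug',250,295,105,150,60,110),('vice',305,365,85,190,30,300)]:
    k=box(c0,c1,r0,r1,(z>lo)&(z<hi)); q=X[k]; print(nme,np.round(q.min(0)),np.round(q.max(0)))
E
```

```text
bench z -0.14771315544749086 -0.08194243235152499
chisel 707 [array([ 473.416, -217.755]), array([-0.997, -0.073]), np.float64(-165.819), np.float64(102.258), np.float64(-53.114), np.float64(65.139)]
handle 432 [array([ 431.461, -220.544]), array([-0.994, -0.113]), np.float64(-97.201), np.float64(58.567), np.float64(-14.013), np.float64(17.349)]
rest 3619 [array([480.468, 142.543]), array([ 0.037, -0.999]), np.float64(-168.731), np.float64(174.046), np.float64(-79.516), np.float64(89.049)]
cheek [301 196   9   6  53] [515.  24.  30.]
cheek [241 199   9   6  52] [504. 185.  31.]
cheek [241 218   9   7  52] [453. 185.  29.]
cheek [301 219   9   7  50] [452.  24.  30.]
((485.877685546875, 140.0310821533203), (161.79168701171875, 339.93499755859375), 0.4562206566333771)
pad 384 ((476.1188659667969, 260.2671203613281), (60.063602447509766, 49.88218307495117), 4.239182949066162)
lens ((544.7427978515625, 468.90301513671875), 88.71585083007812) 2062
knob 123 [468. 433. 229.]
hi [182  92   7   4  10] [765. 332. 166.]
hi [ 95  98  14  13 129] [740. 546. 171.]
hi [104 111   4   3   7] [720. 534. 166.]
hi [105 123   2   4   5] [687. 532. 165.]
boom 3415
block [345. 394.  20.] [470. 510.  44.]
tape [589. 260.  25.] [667. 338.  45.]
mug [651.  72.  60.] [759. 156.  97.]
vice [ 557. -119.   31.] [783.  -7. 157.]
```

Request:
servo_tool(
  steps=[
    {"dx": 1.5,"dy": -3.8,"dz": 0.8,"grip": 1},
    {"dx": 1.5,"dy": -3.8,"dz": 0.8},
    {"dx": 1.5,"dy": -3.8,"dz": 0.8},
    {"dx": 1.5,"dy": -3.8,"dz": 0.8},
    {"dx": 1.5,"dy": -3.8,"dz": 0.8},
    {"dx": 1.5,"dy": -3.8,"dz": 0.8},
    {"dx": 1.5,"dy": -3.8,"dz": 0.8},
    {"dx": 1.5,"dy": -3.8,"dz": 0.8},
  ],
)

```text
schema error: expected keys grip, dx, dy, dz, yaw
```

```bash
python3 - <<'E'
from h import *
s=bot.sense(); M=R.from_quat(s['orientation']).as_matrix(); print(np.round(M,3)); print(np.round(s['qpos'],3),s['eef_pos'],s['opening'])
p=cams.camera('wrist'); print(np.round(p['hand_eye'],3)); print(p['K'])
print('tool y angle',np.degrees(np.arctan2(M[1,1],M[0,1])))
# chisel robust
d=np.load('top1.npz');X=d['xyz'];z=X[...,2]
k=np.zeros(z.shape,bool);k[155:255,375:412]=1
for lo in (4,8):
    q=X[k&(z>lo)&(z<40)][:,:2].astype(np.float32)
    vx,vy,x0,y0=cv2.fitLine(q,cv2.DIST_HUBER,0,.01,.01).ravel(); 
    for _ in range(3):
        w=(q-[x0,y0])@np.array([-vy,vx]); q=q[abs(w)<18].astype(np.float32); vx,vy,x0,y0=cv2.fitLine(q,cv2.DIST_HUBER,0,.01,.01).ravel()
    t=(q-[x0,y0])@np.array([vx,vy]); a,b=np.percentile(t,[.5,99.5]); print(lo,len(q),vx,vy,(x0+a*vx,y0+a*vy),(x0+b*vx,y0+b*vy),b-a)
E
```

```text
[[-0.921  0.39   0.   ]
 [ 0.39   0.921 -0.   ]
 [-0.    -0.    -1.   ]]
[ 1.133  0.264  1.604 -0.     1.274 -0.037] [263.35159147 621.4739029  238.72083845] 88.00377184772276
[[ 0.00000e+00  9.51000e-01  3.08000e-01  8.06270e+01]
 [ 1.00000e+00 -0.00000e+00 -1.00000e-03  3.31000e-01]
 [-1.00000e-03  3.08000e-01 -9.51000e-01 -1.45771e+02]
 [ 0.00000e+00  0.00000e+00  0.00000e+00  1.00000e+00]]
[[374.57728193   0.         282.58899186]
 [  0.         374.57728193 206.95091043]
 [  0.           0.           1.        ]]
tool y angle 67.03676869514275
4 663 0.9937696 0.11145412 (np.float64(373.9607180334103), np.float64(-226.25684013095173)) (np.float64(627.8073118392406), np.float64(-197.7872133958754)) 255.43807876586874
8 523 0.9930905 0.11735075 (np.float64(374.14874550014446), np.float64(-227.02656847331343)) (np.float64(612.2930510174449), np.float64(-198.88571676778398)) 239.80120948791495
```

Request:
servo_tool(
  steps=[
    {"dx": 1.4,"dy": -3.8,"dz": 0.7,"grip": 1,"yaw": -0.124},
    {"dx": 1.4,"dy": -3.8,"dz": 0.7,"grip": 1,"yaw": -0.124},
    {"dx": 1.4,"dy": -3.8,"dz": 0.7,"grip": 1,"yaw": -0.124},
    {"dx": 1.4,"dy": -3.8,"dz": 0.7,"grip": 1,"yaw": -0.124},
    {"dx": 1.4,"dy": -3.8,"dz": 0.7,"grip": 1,"yaw": -0.124},
    {"dx": 1.4,"dy": -3.8,"dz": 0.7,"grip": 1,"yaw": -0.124},
    {"dx": 1.4,"dy": -3.8,"dz": 0.7,"grip": 1,"yaw": -0.124},
    {"dx": 1.4,"dy": -3.8,"dz": 0.7,"grip": 1,"yaw": -0.124},
  ],
  grip_force=40,
)

```text
clock: 1.82
eef_pos: [375.5, 315.7, 295.3]
orientation: [0.644, 0.765, 0.0, 0.0]
contact_force: [0.3, -0.3, 0.5]
opening: 88.1
finger_force: 0.0
```

Request:
servo_tool(
  steps=[
    {"dx": 0.5,"dy": -4.1,"dz": 0,"grip": 1,"yaw": -0.124},
    {"dx": 0.5,"dy": -4.1,"dz": 0,"grip": 1,"yaw": -0.124},
    {"dx": 0.5,"dy": -4.1,"dz": 0,"grip": 1,"yaw": -0.124},
    {"dx": 0.5,"dy": -4.1,"dz": 0,"grip": 1,"yaw": -0.124},
    {"dx": 0.5,"dy": -4.1,"dz": 0,"grip": 1,"yaw": -0.124},
    {"dx": 0.5,"dy": -4.1,"dz": 0,"grip": 1,"yaw": -0.124},
    {"dx": 0.5,"dy": -4.1,"dz": 0,"grip": 1,"yaw": -0.124},
    {"dx": 0.5,"dy": -4.1,"dz": 0,"grip": 1,"yaw": -0.124},
  ],
)

```text
clock: 2.48
eef_pos: [415.1, -12.4, 295.2]
orientation: [0.93, 0.367, 0.001, 0.0]
contact_force: [1.2, -0.0, -0.6]
opening: 88.3
finger_force: 0.0
```

Request:
servo_tool(
  steps=[
    {"dx": 0.7,"dy": -4.0,"dz": -0.9,"grip": 1,"yaw": -0.124},
    {"dx": 0.6,"dy": -4.0,"dz": -0.9,"grip": 1,"yaw": -0.124},
    {"dx": 0.7,"dy": -4.0,"dz": -0.9,"grip": 1,"yaw": -0.124},
    {"dx": 0.6,"dy": -4.0,"dz": -0.9,"grip": 1,"yaw": -0.124},
    {"dx": 0.6,"dy": -4.0,"dz": -0.9,"grip": 1,"yaw": -0.124},
    {"dx": 0,"dy": 0,"dz": 0,"grip": 1,"yaw": -0.026},
    {"dx": 0,"dy": 0,"dz": 0,"grip": 1,"yaw": 0},
  ],
)

```text
clock: 3.07
eef_pos: [446.8, -212.5, 248.7]
orientation: [0.999, 0.053, -0.001, -0.001]
contact_force: [0.2, 0.2, 0.0]
opening: 88.2
finger_force: 0.0
```

```bash
cat > chis.py <<'E'
from h import *
s=bot.sense(); p=cams.camera('wrist'); M=R.from_quat(s['orientation']).as_matrix()
print(s['clock'],np.round(s['eef_pos'],1),'tool y angle',np.degrees(np.arctan2(M[1,1],M[0,1])),np.round(s['qpos'],2))
X=cloud(p,s); z=X[...,2]; save(p,'wrist1.png')
m=(z>5)&(z<40)&(abs(X[...,1]+215)<40)&(X[...,0]>350)&(X[...,0]<650)
q=X[m][:,:2].astype(np.float32)
vx,vy,x0,y0=cv2.fitLine(q,cv2.DIST_HUBER,0,.01,.01).ravel()
for _ in range(4):
    w=(q-[x0,y0])@np.array([-vy,vx]); q=q[abs(w)<18].astype(np.float32); vx,vy,x0,y0=cv2.fitLine(q,cv2.DIST_HUBER,0,.01,.01).ravel()
if vx<0: vx,vy=-vx,-vy
t=(q-[x0,y0])@np.array([vx,vy]); a,b=np.percentile(t,[.3,99.7]); print(len(q),vx,vy,np.degrees(np.arctan2(vy,vx)),(x0+a*vx,y0+a*vy),(x0+b*vx,y0+b*vy),b-a)
print('bench',np.nanmedian(z[z<5]),'zmax',np.percentile(z[m],99))
E
python3 chis.py
```

```text
3.0667 [ 446.8 -212.5  248.7] tool y angle -83.92012310299805 [-0.49 -0.09  1.97  0.    1.27  0.97]
4627 0.9914797 0.13026156 7.484706 (np.float64(373.72794125113325), np.float64(-230.63317518048112)) (np.float64(601.7723895424825), np.float64(-200.67247636872796)) 230.00415386962894
bench -1.933785676762895 zmax 29.15629632371444
```

Request:
servo_tool(
  steps=[
    {"dx": 0.1,"dy": -0.7,"dz": -4.0,"grip": 1,"yaw": 0.016},
    {"dx": 0,"dy": 0,"dz": -4.0,"grip": 1,"yaw": 0},
    {"dx": 0,"dy": 0,"dz": -4.0,"grip": 1,"yaw": 0},
    {"dx": 0,"dy": 0,"dz": -4.0,"grip": 1,"yaw": 0},
    {"dx": 0,"dy": 0,"dz": -4.0,"grip": 1,"yaw": 0},
    {"dx": 0,"dy": 0,"dz": -2.5,"grip": 1,"yaw": 0},
    {"dx": 0,"dy": 0,"dz": -1.5,"grip": 1,"yaw": 0},
    {"dx": 0,"dy": 0,"dz": -0.4,"grip": 1,"yaw": 0},
  ],
)

```text
clock: 3.78
eef_pos: [446.2, -214.8, 3.1]
orientation: [0.998, 0.065, -0.002, -0.002]
contact_force: [0.2, 0.2, 1.0]
opening: 88.0
finger_force: 0.0
```

Request:
servo_tool(
  steps=[
    {"dx": 0,"dy": 0,"dz": 0,"grip": 0.5,"yaw": 0},
    {"dx": 0,"dy": 0,"dz": 0,"grip": 0.2,"yaw": 0},
    {"dx": 0,"dy": 0,"dz": 0,"grip": 0,"yaw": 0},
    {"dx": 0,"dy": 0,"dz": 0,"grip": 0,"yaw": 0},
    {"dx": 0,"dy": 0,"dz": 0,"grip": 0,"yaw": 0},
    {"dx": 0,"dy": 0,"dz": 0,"grip": 0,"yaw": 0},
  ],
  grip_force=40,
)

```text
clock: 4.28
eef_pos: [449.1, -217.9, 6.8]
orientation: [0.998, 0.063, 0.001, 0.001]
contact_force: [0.1, 0.6, -0.2]
opening: 50.4
finger_force: 0.0
```

Request:
servo_tool(
  steps=[
    {"dx": 0,"dy": -0.1,"dz": -0.5,"grip": 0.55,"yaw": 0},
    {"dx": 0,"dy": 0,"dz": 0,"grip": 0.4,"yaw": 0},
    {"dx": 0,"dy": 0,"dz": 0,"grip": 0.2,"yaw": 0},
    {"dx": 0,"dy": 0,"dz": 0,"grip": 0,"yaw": 0},
    {"dx": 0,"dy": 0,"dz": 0,"grip": 0,"yaw": 0},
    {"dx": 0,"dy": 0,"dz": 0,"grip": 0,"yaw": 0},
    {"dx": 0,"dy": 0,"dz": 0,"grip": 0,"yaw": 0},
    {"dx": 0,"dy": 0,"dz": 0,"grip": 0,"yaw": 0},
  ],
  grip_force=40,
)

```text
clock: 4.95
eef_pos: [448.2, -218.5, 0.6]
orientation: [0.998, 0.063, -0.0, -0.0]
contact_force: [-0.3, -0.3, -1.2]
opening: 23.3
finger_force: 39.7
```

Request:
servo_tool(
  steps=[
    {"dx": 0,"dy": 0,"dz": 0.8,"grip": 0,"yaw": 0},
    {"dx": 0,"dy": 0,"dz": 0.8,"grip": 0,"yaw": 0},
    {"dx": 0,"dy": 0,"dz": 0.8,"grip": 0,"yaw": 0},
    {"dx": 0,"dy": 0,"dz": 0.8,"grip": 0,"yaw": 0},
    {"dx": 0,"dy": 0,"dz": 0,"grip": 0,"yaw": 0},
  ],
  grip_force=40,
)

```text
clock: 5.37
eef_pos: [450.1, -219.4, 35.2]
orientation: [0.998, 0.063, 0.002, 0.001]
contact_force: [1.4, -0.6, -0.7]
opening: 23.7
finger_force: 39.7
```

```bash
python3 - <<'E'
from h import *
s=bot.sense(); p=cams.camera('wrist'); q=cams.camera('side')
print(np.round(s['eef_pos'],1),s['opening'],s['finger_force'],s['contact_force'])
Xs=cloud(q);
w=cv2.resize(q['pixels'][310:410,200:400],(600,300),interpolation=cv2.INTER_CUBIC)
im=np.vstack([cv2.resize(p['pixels'],(400,300)).repeat(1,0) if 0 else np.pad(cv2.resize(p['pixels'],(400,300)),((0,0),(0,200),(0,0))),w]); save({'pixels':im},'held1.png')
m=(abs(Xs[...,1]+215)<45)&(Xs[...,0]>350)&(Xs[...,0]<650)&(Xs[...,2]>8)&(Xs[...,2]<75)
hsv=cv2.cvtColor(q['pixels'],cv2.COLOR_RGB2HSV)
for x in range(360,650,20):
    k=m&(abs(Xs[...,0]-x)<10); 
    if k.sum()>5: print(x,k.sum(),np.round(np.percentile(Xs[k][:,2],[5,50,95])),np.round(np.median(Xs[k][:,1])))
E
```

```text
[ 450.1 -219.4   35.2] 23.70693218744347 39.65808129833022 [ 1.43127497 -0.62564327 -0.6806341 ]
380 171 [45. 58. 64.] -237.0
400 205 [43. 59. 63.] -236.0
420 152 [43. 58. 62.] -234.0
440 19 [38. 43. 46.] -245.0
460 19 [39. 42. 46.] -243.0
520 48 [43. 44. 46.] -211.0
540 59 [41. 44. 47.] -209.0
560 61 [41. 44. 46.] -209.0
580 61 [41. 43. 45.] -205.0
600 66 [40. 42. 44.] -203.0
620 46 [39. 41. 43.] -201.0
640 187 [10. 26. 40.] -241.0
```

View pics/held1.png

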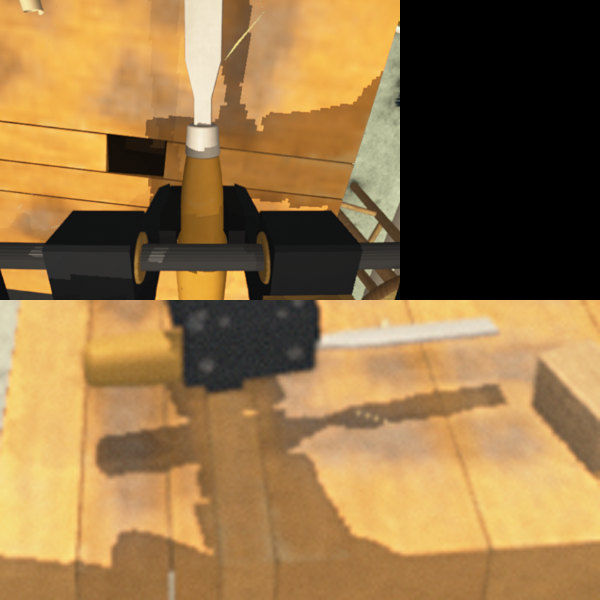

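Request:
servo_tool(
  steps=[
    {"dx": 0,"dy": 0,"dz": 2,"grip": 0,"yaw": 0},
    {"dx": 0,"dy": 0,"dz": 3.2,"grip": 0,"yaw": 0},
    {"dx": 0,"dy": 0,"dz": 3.5,"grip": 0,"yaw": 0.03},
    {"dx": 0,"dy": 0,"dz": 3.5,"grip": 0,"yaw": 0.06},
    {"dx": 0,"dy": 0,"dz": 3.5,"grip": 0,"yaw": 0.09},
    {"dx": 0,"dy": 0,"dz": 3.5,"grip": 0,"yaw": 0.1},
    {"dx": 0.2,"dy": 0.5,"dz": 2.5,"grip": 0,"yaw": 0.1},
    {"dx": 0.3,"dy": 1.5,"dz": 1,"grip": 0,"yaw": 0.1},
  ],
  grip_force=45,
)

```text
clock: 6.13
eef_pos: [455.1, -200.4, 264.6]
orientation: [0.954, 0.3, 0.002, 0.003]
contact_force: [1.1, 0.4, -1.8]
opening: 23.2
finger_force: 44.6
```

Request:
servo_tool(
  steps=[
    {"dx": 0.3,"dy": 2.5,"dz": 0,"grip": 0,"yaw": 0.1},
    {"dx": 0.3,"dy": 3,"dz": 0,"grip": 0,"yaw": 0.1},
    {"dx": 0.3,"dy": 3.5,"dz": 0,"grip": 0,"yaw": 0.1},
    {"dx": 0.3,"dy": 3.5,"dz": 0,"grip": 0,"yaw": 0.1},
    {"dx": 0.3,"dy": 3.5,"dz": 0,"grip": 0,"yaw": 0.1},
    {"dx": 0.3,"dy": 3.5,"dz": 0,"grip": 0,"yaw": 0.1},
    {"dx": 0.4,"dy": 3.5,"dz": 0,"grip": 0,"yaw": 0.1},
    {"dx": 0.4,"dy": 2.7,"dz": 0,"grip": 0,"yaw": 0.1},
  ],
)

```text
clock: 6.8
eef_pos: [478.6, 60.9, 259.2]
orientation: [0.761, 0.649, -0.0, -0.001]
contact_force: [0.9, -0.2, -1.9]
opening: 23.4
finger_force: 44.6
```

Request:
servo_tool(
  steps=[
    {"dx": 0.1,"dy": 1.6,"dz": 0,"grip": 0,"yaw": 0.096},
    {"dx": 0,"dy": 0.8,"dz": 0,"grip": 0,"yaw": 0.1},
    {"dx": 0,"dy": 0,"dz": 0,"grip": 0,"yaw": 0},
    {"dx": 0,"dy": 0,"dz": 0,"grip": 0,"yaw": 0},
  ],
)

```text
clock: 7.13
eef_pos: [479.9, 82.7, 259.1]
orientation: [0.696, 0.718, -0.001, -0.0]
contact_force: [0.1, -1.5, -1.2]
opening: 23.5
finger_force: 44.6
```

```bash
cat > held.py <<'E'
from h import *
import sys
s=bot.sense(); M=R.from_quat(s['orientation']).as_matrix()
print(s['clock'],np.round(s['eef_pos'],1),s['opening'],s['finger_force'],'tool y',np.degrees(np.arctan2(M[1,1],M[0,1])))
p=cams.camera('top'); X=cloud(p); z=X[...,2]; b=s['eef_pos'][2]
w=cams.camera('wrist'); Y=cloud(w,s); save(w,sys.argv[1])
for n,C in (('top',X),('wrist',Y)):
    m=(abs(C[...,0]-480)<40)&(C[...,1]>125)&(C[...,1]<300)&(abs(C[...,2]-b-5)<14)
    q=C[m][:,:2].astype(np.float32)
    if len(q)<20: print(n,len(q)); continue
    vx,vy,x0,y0=cv2.fitLine(q,cv2.DIST_HUBER,0,.01,.01).ravel()
    t=q[:,1]; print(n,len(q),'angle from +y',np.degrees(np.arctan2(vx,vy)),'x at y=135',x0+vx/vy*(135-y0),'x at 262',x0+vx/vy*(262-y0),'tip y',np.percentile(t,99.5),'z',np.median(C[m][:,2]))
E
python3 held.py w2.png
```

```text
7.1333 [479.9  82.7 259.1] 23.484941292206965 44.603825944068376 tool y 1.7544544592728
top 342 angle from +y 179.14813 x at y=135 478.7444 x at 262 476.85602 tip y 257.71124 z 267.03601753786916
wrist 8529 angle from +y 178.22539 x at y=135 478.72958 x at 262 474.79477 tip y 190.65198 z 268.50789553956486
```

```bash
python3 - <<'E'
from h import *
s=bot.sense(); w=cams.camera('wrist'); Y=cloud(w,s); z=Y[...,2]
k=(z>20)&(z<36)&(Y[...,0]>420)&(Y[...,0]<540)&(Y[...,1]>0)&(Y[...,1]<300)
n,l,st,c=cv2.connectedComponentsWithStats(k.astype(np.uint8))
for i in range(1,n):
    if st[i,4]>40: q=Y[l==i]; t=q[q[:,2]>26]; print(st[i],np.round(q.min(0)),np.round(q.max(0)),np.round(t.mean(0)) if len(t) else '')
E
```

```text
[248  47  11  28 290] [444. 173.  23.] [454. 197.  32.] [449. 185.  29.]
[311  47  10  28 259] [503. 174.  25.] [512. 199.  32.] [507. 187.  29.]
[247 209  14  23 282] [443.  12.  21.] [457.  36.  32.] [450.  24.  29.]
[306 209  16  23 308] [507.  14.  21.] [523.  38.  32.] [515.  26.  29.]
```

View pics/w2.png

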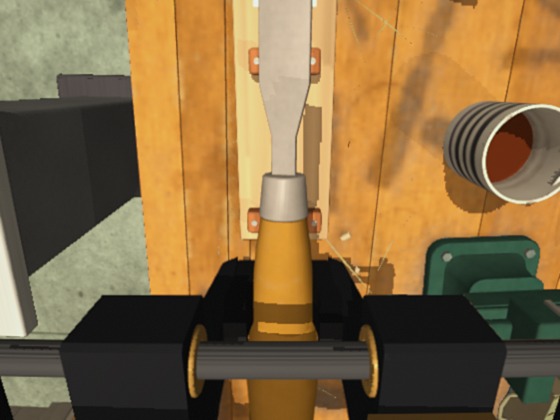

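Request:
servo_tool(
  steps=[
    {"dx": 0.1,"dy": 0.2,"dz": -2.5,"grip": 0,"yaw": 0},
    {"dx": 0,"dy": 0,"dz": -3.5,"grip": 0,"yaw": 0},
    {"dx": 0,"dy": 0,"dz": -3.5,"grip": 0,"yaw": 0},
    {"dx": 0,"dy": 0,"dz": -3.5,"grip": 0,"yaw": 0},
    {"dx": 0,"dy": 0,"dz": -3.5,"grip": 0,"yaw": 0},
    {"dx": 0,"dy": 0,"dz": -2.5,"grip": 0,"yaw": 0},
    {"dx": 0,"dy": 0,"dz": -1.5,"grip": 0,"yaw": 0},
    {"dx": 0,"dy": 0,"dz": 0,"grip": 0,"yaw": 0},
  ],
)

```text
clock: 7.95
eef_pos: [477.7, 83.0, 50.7]
orientation: [0.697, 0.717, -0.003, -0.002]
contact_force: [-1.0, 0.0, -1.4]
opening: 23.3
finger_force: 44.6
```

Request:
servo_tool(
  steps=[
    {"dx": 0,"dy": 0,"dz": 0,"grip": 0,"yaw": 0},
    {"dx": 0,"dy": 0,"dz": 0,"grip": 0,"yaw": 0},
  ],
)

```text
clock: 8.12
eef_pos: [482.6, 84.1, 55.9]
orientation: [0.696, 0.718, 0.001, 0.001]
contact_force: [-0.0, -0.2, -0.6]
opening: 23.7
finger_force: 44.6
```

```bash
python3 held.py w3.png
```

```text
8.1167 [482.6  84.1  55.9] 23.706559228302183 44.60510598728433 tool y 1.749831486998326
top 259 angle from +y 179.48097 x at y=135 481.11984 x at 262 479.96936 tip y 259.83807 z 63.80168475944379
wrist 8720 angle from +y 178.33089 x at y=135 481.33505 x at 262 477.63434 tip y 192.05289 z 65.39430180812258
```

Request:
servo_tool(
  steps=[
    {"dx": -0.1,"dy": 0,"dz": -1.0,"grip": 0,"yaw": 0.01},
    {"dx": 0,"dy": 0,"dz": -1.0,"grip": 0,"yaw": 0},
    {"dx": 0,"dy": 0,"dz": -0.8,"grip": 0,"yaw": 0},
    {"dx": 0,"dy": 0,"dz": -0.6,"grip": 0,"yaw": 0},
    {"dx": 0,"dy": 0,"dz": -0.3,"grip": 0,"yaw": 0},
    {"dx": 0,"dy": 0,"dz": -0.2,"grip": 0,"yaw": 0},
    {"dx": 0,"dy": 0,"dz": 0,"grip": 0,"yaw": 0},
    {"dx": 0,"dy": 0,"dz": 0,"grip": 0,"yaw": 0},
  ],
)

```text
clock: 8.88
eef_pos: [480.4, 84.5, 15.6]
orientation: [0.692, 0.722, -0.0, -0.0]
contact_force: [-0.2, 0.0, -0.9]
opening: 23.0
finger_force: 44.6
```

Request:
servo_tool(
  steps=[
    {"dx": 0,"dy": 0,"dz": -0.2,"grip": 0,"yaw": 0},
    {"dx": 0,"dy": 0,"dz": 0,"grip": 0,"yaw": 0},
    {"dx": 0,"dy": 0,"dz": 0,"grip": 0,"yaw": 0},
  ],
)

```text
clock: 9.13
eef_pos: [480.5, 84.5, 13.9]
orientation: [0.692, 0.722, 0.0, 0.0]
contact_force: [0.1, 0.1, -1.1]
opening: 23.2
finger_force: 44.6
```

Request:
servo_tool(
  steps=[
    {"dx": 0,"dy": 0,"dz": -0.2,"grip": 0,"yaw": 0},
    {"dx": 0,"dy": 0,"dz": 0,"grip": 0,"yaw": 0},
    {"dx": 0,"dy": 0,"dz": 0,"grip": 0,"yaw": 0},
  ],
)

```text
clock: 9.38
eef_pos: [480.3, 84.5, 11.7]
orientation: [0.692, 0.722, -0.0, -0.0]
contact_force: [-0.4, -0.1, -0.8]
opening: 23.2
finger_force: 44.6
```

```bash
python3 held.py w4.png
```

```text
9.3833 [480.3  84.5  11.7] 23.20364867400075 44.60454244836001 tool y 2.405395889508549
top 1325 angle from +y 8.00028 x at y=135 466.02008 x at 262 483.8694 tip y 298.90594 z 11.891851035408763
wrist 39940 angle from +y 58.204758 x at y=135 436.12952 x at 262 640.99756 tip y 194.0343 z 10.308097808256058
```

Request:
servo_tool(
  steps=[
    {"dx": 0,"dy": 0,"dz": -0.15,"grip": 0,"yaw": 0},
    {"dx": 0,"dy": 0,"dz": 0,"grip": 0,"yaw": 0},
    {"dx": 0,"dy": 0,"dz": 0,"grip": 0,"yaw": 0},
  ],
)

```text
clock: 9.73
eef_pos: [480.7, 84.6, 10.5]
orientation: [0.692, 0.722, 0.0, 0.0]
contact_force: [-0.7, 0.2, 1.3]
opening: 23.5
finger_force: 44.7
```

Request:
servo_tool(
  steps=[
    {"dx": 0,"dy": 0,"dz": 0,"grip": 0.35,"yaw": 0},
    {"dx": 0,"dy": 0,"dz": 0,"grip": 0.5,"yaw": 0},
    {"dx": 0,"dy": 0,"dz": 0,"grip": 0.7,"yaw": 0},
    {"dx": 0,"dy": 0,"dz": 0,"grip": 0.7,"yaw": 0},
    {"dx": 0,"dy": 0,"dz": 0,"grip": 0.7,"yaw": 0},
    {"dx": 0,"dy": 0,"dz": 0.5,"grip": 0.7,"yaw": 0},
  ],
)

```text
clock: 10.23
eef_pos: [479.3, 84.4, 14.5]
orientation: [0.692, 0.722, -0.001, -0.001]
contact_force: [-0.7, -0.0, -0.2]
opening: 60.9
finger_force: 0.0
```

Request:
servo_tool(
  steps=[
    {"dx": 0,"dy": 0,"dz": 1,"grip": 0.7,"yaw": 0},
    {"dx": 0,"dy": 0,"dz": 2,"grip": 0.7,"yaw": 0},
    {"dx": 0,"dy": 0,"dz": 3.5,"grip": 0.7,"yaw": 0},
    {"dx": 0,"dy": 0,"dz": 4,"grip": 0.7,"yaw": 0},
    {"dx": 0,"dy": 0,"dz": 4,"grip": 1,"yaw": 0},
    {"dx": 0,"dy": 0,"dz": 4,"grip": 1,"yaw": 0},
    {"dx": 0,"dy": 0,"dz": 4,"grip": 1,"yaw": 0},
    {"dx": 0,"dy": 0,"dz": 4,"grip": 1,"yaw": 0},
  ],
)

```text
clock: 10.9
eef_pos: [479.4, 84.4, 283.0]
orientation: [0.692, 0.722, 0.0, 0.0]
contact_force: [0.6, -0.1, 0.0]
opening: 86.4
finger_force: 0.0
```

```bash
cat > mag.py <<'E'
from h import *
import sys
s=bot.sense(); print(s['clock'],np.round(s['eef_pos'],1),np.round(s['qpos'],2))
p=cams.camera('top'); X=cloud(p); z=X[...,2]; save(p,sys.argv[1])
M=R.from_quat(p['orientation']).as_matrix()
def proj(P):
    c=(np.atleast_2d(P)-np.array(p['position']))@M; c=c*[1,-1,-1]
    return cv2.projectPoints(c,np.zeros(3),np.zeros(3),np.array(p['K'],float),np.array(p['dist'],float))[0].reshape(-1,2)
hsv=cv2.cvtColor(p['pixels'],cv2.COLOR_RGB2HSV)
reg=(X[...,0]>380)&(X[...,0]<820)&(X[...,1]>200)&(X[...,1]<640)
k=reg&(z>195)&(z<240)
n,l,st,c=cv2.connectedComponentsWithStats(k.astype(np.uint8))
for i in range(1,n):
    if st[i,4]>25: q=X[l==i]; print('hi',st[i],np.round(q.mean(0),1), np.round(q[q[:,2]>222].mean(0),1))
# white lens head at height 140..170
k=reg&(z>143)&(z<168)&(hsv[...,1]<60)&(hsv[...,2]>120)
np.savez('mag.npz',X=X,px=p['pixels'],k=k)
E
python3 mag.py top2.png; python3 - <<'E'
from h import *
d=np.load('mag.npz'); X=d['X']; k=d['k']; z=X[...,2]
q=X[k][:,:2]
# circle fit of ring: hough-like, robust on points near
from scipy.optimize import least_squares
m=(abs(q[:,0]-540)<90)&(abs(q[:,1]-455)<90); q=q[m]
r=least_squares(lambda v: np.hypot(*(q-v[:2]).T)-56.5,[535,455],loss='soft_l1',f_scale=4); print('ring',r.x,len(q))
k=(z>170)&(z<182)&(X[...,0]>690)&(X[...,0]<800)&(X[...,1]>480)&(X[...,1]<600); print('elbow',k.sum(),np.median(X[k],0), cv2.minAreaRect(X[k][:,:2].astype(np.float32)))
k=(z>110)&(X[...,0]>700)&(X[...,0]<820)&(X[...,1]>300)&(X[...,1]<500)
q=X[k]; print('boom', k.sum()); 
for y in range(310,520,20):
    t=q[abs(q[:,1]-y)<10]
    if len(t): print(y,len(t),np.round(t.mean(0)),np.round(t.min(0)),np.round(t.max(0)))
k=(z>5)&(z<36)&(abs(X[...,0]-480)<40)&(X[...,1]>-20)&(X[...,1]<120); print(k.sum())
E
```

```text
10.9 [479.4  84.4 283. ] [ 0.12 -0.12  1.94  0.    1.33  0.08]
hi [128 205  14  12 131] [468.3 433.  227.9] [468.8 434.4 232. ]
ring [539.3175736  464.97964814] 894
elbow 60 [740.36059024 547.39516149 173.21064506] ((740.6915893554688, 547.530029296875), (28.543357849121094, 28.133861541748047), 65.1849594116211)
boom 736
310 47 [767. 316. 146.] [756. 312. 122.] [782. 320. 159.]
330 136 [767. 330. 154.] [751. 320. 121.] [789. 340. 169.]
350 74 [767. 350. 145.] [754. 340. 130.] [786. 360. 158.]
370 68 [764. 370. 139.] [753. 361. 128.] [777. 380. 146.]
390 72 [761. 389. 139.] [750. 380. 129.] [776. 400. 145.]
410 73 [759. 409. 139.] [748. 400. 129.] [773. 420. 147.]
430 70 [756. 429. 140.] [746. 420. 131.] [771. 440. 147.]
450 65 [753. 449. 139.] [743. 440. 128.] [767. 460. 145.]
470 64 [751. 470. 139.] [741. 460. 130.] [763. 479. 147.]
490 67 [748. 490. 139.] [736. 480. 132.] [761. 500. 147.]
194
```

View pics/top2.png

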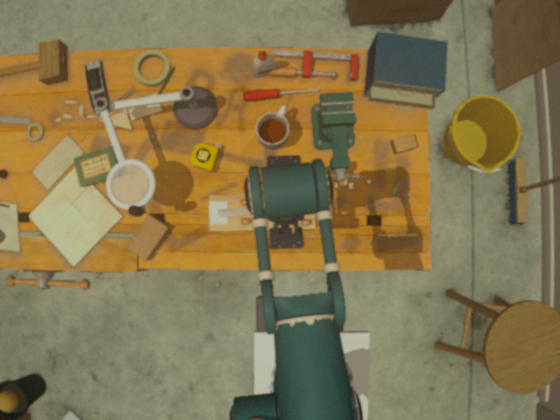

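Request:
servo_tool(
  steps=[
    {"dx": 0,"dy": 2,"dz": 0,"grip": 1,"yaw": 0.112},
    {"dx": 0,"dy": 3,"dz": 0,"grip": 1,"yaw": 0.112},
    {"dx": 0,"dy": 3,"dz": 0,"grip": 1,"yaw": 0.112},
    {"dx": 0,"dy": 3,"dz": 0,"grip": 1,"yaw": 0.112},
    {"dx": 0,"dy": 3,"dz": 0,"grip": 1,"yaw": 0.112},
    {"dx": 0,"dy": 3,"dz": 0,"grip": 1,"yaw": 0.112},
    {"dx": 0,"dy": 3,"dz": 0,"grip": 1,"yaw": 0.112},
    {"dx": 0,"dy": 3,"dz": 0,"grip": 1,"yaw": 0.112},
  ],
)

```text
clock: 11.62
eef_pos: [479.6, 315.8, 280.6]
orientation: [0.308, 0.951, -0.0, -0.0]
contact_force: [0.1, 0.4, -0.9]
opening: 88.3
finger_force: 0.0
```

Request:
servo_tool(
  steps=[
    {"dx": -0.3,"dy": 3,"dz": 0,"grip": 1,"yaw": 0.112},
    {"dx": -0.3,"dy": 3,"dz": 0,"grip": 1,"yaw": 0.112},
    {"dx": -0.3,"dy": 3,"dz": 0,"grip": 1,"yaw": 0.112},
    {"dx": -0.2,"dy": 2,"dz": 0,"grip": 1,"yaw": 0.112},
    {"dx": 0,"dy": 1,"dz": 0,"grip": 1,"yaw": 0},
    {"dx": 0,"dy": 0,"dz": 0,"grip": 1,"yaw": 0},
    {"dx": 0,"dy": 0,"dz": 0,"grip": 1,"yaw": 0},
    {"dx": 0,"dy": 0,"dz": 0,"grip": 1,"yaw": 0},
  ],
)

```text
clock: 12.28
eef_pos: [469.5, 433.2, 280.2]
orientation: [0.094, 0.996, -0.0, -0.0]
contact_force: [-0.5, -0.4, 0.1]
opening: 88.5
finger_force: 0.0
```

```bash
python3 - <<'E'
from h import *
s=bot.sense(); M=R.from_quat(s['orientation']).as_matrix(); print(s['clock'],np.round(s['eef_pos'],1),'tool y',np.degrees(np.arctan2(M[1,1],M[0,1])))
w=cams.camera('wrist'); Y=cloud(w,s); z=Y[...,2]
k=(z>195)&(z<245)&(np.hypot(Y[...,0]-469,Y[...,1]-434)<50); t=Y[k]; print('knob wrist',k.sum(),t.mean(0) if len(t) else 0,t.min(0),t.max(0))
p=cams.camera('top'); X=cloud(p); z=X[...,2]
k=(z>13)&(z<45)&(abs(X[...,0]-482)<45)&(X[...,1]>-20)&(X[...,1]<280)
for y in range(-5,285,15):
    t=X[k&(abs(X[...,1]-y)<7.5)]; 
    if len(t)>2: print(y,len(t),np.round(np.median(t,0)))
save(dict(pixels=cv2.resize(p['pixels'][185:240,200:325],None,fx=6,fy=6,interpolation=cv2.INTER_CUBIC)),'rest2.png')
E
```

```text
12.2833 [469.5 433.2 280.2] tool y 79.26818821773865
knob wrist 2101 [464.08144715 436.77247385 225.57571684] [454.73812472 423.28584462 195.06761768] [479.93797695 448.82129591 233.63665951]
-5 8 [474.  -2.  14.]
10 87 [484.  13.  31.]
25 147 [483.  25.  32.]
40 94 [484.  40.  34.]
55 91 [486.  54.  35.]
70 79 [480.  70.  32.]
85 81 [481.  85.  30.]
100 79 [481.  99.  28.]
115 68 [483. 115.  18.]
130 57 [480. 129.  19.]
145 51 [481. 145.  15.]
160 73 [478. 159.  16.]
175 104 [481. 176.  21.]
190 124 [482. 191.  23.]
205 71 [478. 205.  16.]
220 63 [475. 220.  15.]
235 51 [480. 234.  15.]
250 68 [480. 251.  14.]
265 41 [485. 267.  14.]
280 20 [505. 276.  14.]
```

View pics/rest2.png

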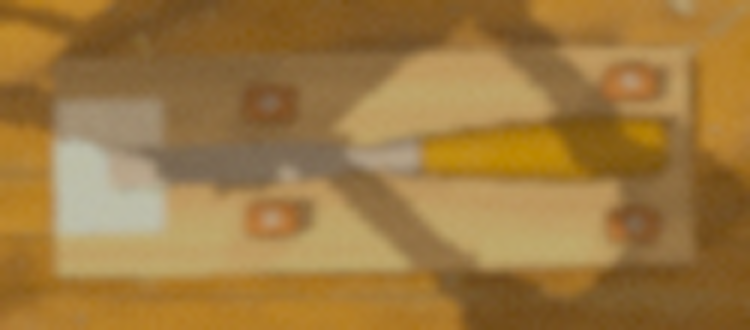

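Request:
servo_tool(
  steps=[
    {"dx": -0.1,"dy": 0.2,"dz": -2,"grip": 1,"yaw": 0},
    {"dx": 0,"dy": 0,"dz": -2.5,"grip": 1,"yaw": 0},
    {"dx": 0,"dy": 0,"dz": -2.5,"grip": 1,"yaw": 0},
    {"dx": 0,"dy": 0,"dz": -1.5,"grip": 1,"yaw": 0},
    {"dx": 0,"dy": 0,"dz": -0.7,"grip": 1,"yaw": 0},
    {"dx": 0,"dy": 0,"dz": 0,"grip": 1,"yaw": 0},
    {"dx": 0,"dy": 0,"dz": 0,"grip": 1,"yaw": 0},
    {"dx": 0,"dy": 0,"dz": 0,"grip": 0.8,"yaw": 0},
  ],
  grip_force=15,
)

```text
clock: 13.05
eef_pos: [469.3, 436.9, 190.1]
orientation: [0.093, 0.996, 0.001, 0.001]
contact_force: [-0.1, 0.4, 0.5]
opening: 83.5
finger_force: 0.0
```

Request:
servo_tool(
  steps=[
    {"dx": 0,"dy": 0,"dz": 0,"grip": 0.6,"yaw": 0},
    {"dx": 0,"dy": 0,"dz": 0,"grip": 0.4,"yaw": 0},
    {"dx": 0,"dy": 0,"dz": 0,"grip": 0.2,"yaw": 0},
    {"dx": 0,"dy": 0,"dz": 0,"grip": 0.1,"yaw": 0},
    {"dx": 0,"dy": 0,"dz": 0,"grip": 0.1,"yaw": 0},
    {"dx": 0,"dy": 0,"dz": 0,"grip": 0.1,"yaw": 0},
    {"dx": 0,"dy": 0,"dz": 0,"grip": 0.1,"yaw": 0},
    {"dx": 0,"dy": 0,"dz": 0,"grip": 0.1,"yaw": 0},
  ],
)

```text
clock: 13.72
eef_pos: [468.3, 436.5, 188.1]
orientation: [0.092, 0.996, -0.0, -0.0]
contact_force: [0.4, 0.5, -0.4]
opening: 30.4
finger_force: 0.0
```

```bash
python3 - <<'E'
from h import *
p=cams.camera('top')
n=cv2.undistortPoints(np.array([[[218.3,212.5]],[[311.3,209.2]],[[311.3,209.2]]]),np.array(p['K']),np.array(p['dist'])).reshape(-1,2)
Rm=R.from_quat(p['orientation']).as_matrix(); o=np.array(p['position'])
for a,h in zip(n,(13,20,30)):
    d=Rm@np.array([a[0],-a[1],-1]); print(o+d*(h-o[2])/d[2])
E
```

```text
[476.14177147 258.62597522  13.        ]
[486.59658704   6.11689313  20.        ]
[486.0026888    6.82194716  30.        ]
```

Request:
servo_tool(
  steps=[
    {"dx": 0,"dy": 0,"dz": 0,"grip": 0.1,"yaw": 0},
    {"dx": 0,"dy": 0,"dz": 0,"grip": 0.1,"yaw": 0},
    {"dx": 0,"dy": 0,"dz": 0,"grip": 0.1,"yaw": 0},
  ],
)

```text
clock: 14.02
eef_pos: [468.2, 436.4, 188.1]
orientation: [0.092, 0.996, -0.0, -0.0]
contact_force: [-0.8, -0.2, -0.5]
opening: 25.3
finger_force: 15.0
```

Request:
servo_tool(
  steps=[
    {"dx": -0.1,"dy": -0.4,"dz": 0,"grip": 0.1,"yaw": 0.015},
    {"dx": -0.1,"dy": -0.8,"dz": 0,"grip": 0.1,"yaw": 0.02},
    {"dx": -0.1,"dy": -1.2,"dz": 0,"grip": 0.1,"yaw": 0.03},
    {"dx": -0.2,"dy": -1.5,"dz": 0,"grip": 0.1,"yaw": 0.04},
    {"dx": -0.2,"dy": -1.5,"dz": 0,"grip": 0.1,"yaw": 0.04},
    {"dx": -0.2,"dy": -1.5,"dz": 0,"grip": 0.1,"yaw": 0.04},
    {"dx": -0.2,"dy": -1.5,"dz": 0,"grip": 0.1,"yaw": 0.04},
    {"dx": -0.2,"dy": -1.5,"dz": 0,"grip": 0.1,"yaw": 0.04},
  ],
)

```text
clock: 14.68
eef_pos: [456.2, 337.3, 188.2]
orientation: [-0.042, 0.999, 0.001, 0.001]
contact_force: [3.8, 3.2, -3.7]
opening: 25.6
finger_force: 15.0
```

Request:
servo_tool(
  steps=[
    {"dx": -0.2,"dy": -1.5,"dz": 0,"grip": 0.1,"yaw": 0.04},
    {"dx": -0.2,"dy": -1.5,"dz": 0,"grip": 0.1,"yaw": 0.04},
    {"dx": -0.2,"dy": -1.5,"dz": 0,"grip": 0.1,"yaw": 0.04},
    {"dx": -0.2,"dy": -1.5,"dz": 0,"grip": 0.1,"yaw": 0.04},
    {"dx": -0.2,"dy": -1.5,"dz": 0,"grip": 0.1,"yaw": 0.04},
    {"dx": -0.2,"dy": -1.5,"dz": 0,"grip": 0.1,"yaw": 0.04},
    {"dx": -0.2,"dy": -1.5,"dz": 0,"grip": 0.1,"yaw": 0.04},
    {"dx": -0.1,"dy": -1.5,"dz": 0,"grip": 0.1,"yaw": 0.04},
  ],
)

```text
clock: 15.35
eef_pos: [441.2, 217.3, 188.2]
orientation: [-0.2, 0.98, 0.001, 0.002]
contact_force: [4.1, 2.7, -4.7]
opening: 25.5
finger_force: 15.0
```

Request:
servo_tool(
  steps=[
    {"dx": -0.1,"dy": -1.0,"dz": 0,"grip": 0.1,"yaw": 0.04},
    {"dx": 0,"dy": -0.5,"dz": 0,"grip": 0.1,"yaw": 0.03},
    {"dx": 0,"dy": 0,"dz": 0,"grip": 0.1,"yaw": 0},
    {"dx": 0,"dy": 0,"dz": 0,"grip": 0.1,"yaw": 0},
  ],
)

```text
clock: 15.68
eef_pos: [439.3, 201.8, 188.1]
orientation: [-0.232, 0.973, -0.0, -0.0]
contact_force: [0.7, -1.9, -1.6]
opening: 25.8
finger_force: 15.0
```

```bash
cat > lens.py <<'E'
from h import *
import sys
from scipy.optimize import least_squares
s=bot.sense(); print(s['clock'],np.round(s['eef_pos'],1),s['opening'])
p=cams.camera('top'); X=cloud(p); z=X[...,2]; save(p,sys.argv[1])
k=(z>170)&(z<182)&(X[...,0]>530)&(X[...,0]<700)&(X[...,1]>390)&(X[...,1]<560)
n,l,st,c=cv2.connectedComponentsWithStats(k.astype(np.uint8)); 
if n>1:
    i=1+st[1:,4].argmax(); print('elbow',st[i],np.round(X[l==i].mean(0),1))
hsv=cv2.cvtColor(p['pixels'],cv2.COLOR_RGB2HSV)
k=(z>140)&(z<167)&(hsv[...,1]<90)&(abs(X[...,0]-476)<90)&(abs(X[...,1]-261)<90); q=X[k][:,:2]
if len(q)>50:
    r=least_squares(lambda v:np.hypot(*(q-v).T)-56.5,[476,261],loss='soft_l1',f_scale=4); print('ring',r.x,len(q))
E
python3 lens.py top3.png
```

```text
15.6833 [439.3 201.8 188.1] 25.763375068534714
elbow [127 156  11  13  59] [590.7 456.5 175.5]
ring [472.29078838 273.51641495] 596
```

View pics/top3.png

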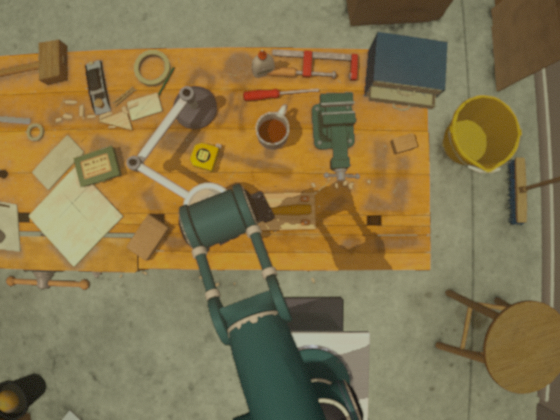

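Request:
servo_tool(
  steps=[
    {"dx": 0,"dy": -0.4,"dz": 0,"grip": 0.1,"yaw": 0},
    {"dx": 0,"dy": -0.2,"dz": 0,"grip": 0.1,"yaw": 0},
    {"dx": 0,"dy": 0,"dz": 0,"grip": 0.1,"yaw": 0},
    {"dx": 0,"dy": 0,"dz": 0,"grip": 0.1,"yaw": 0},
    {"dx": 0,"dy": 0,"dz": 0,"grip": 0.35,"yaw": 0},
    {"dx": 0,"dy": 0,"dz": 0,"grip": 0.6,"yaw": 0},
    {"dx": 0,"dy": 0,"dz": 0,"grip": 0.9,"yaw": 0},
    {"dx": 0,"dy": 0,"dz": 0,"grip": 0.9,"yaw": 0},
  ],
)

```text
clock: 16.4
eef_pos: [439.1, 196.4, 188.3]
orientation: [-0.233, 0.972, -0.0, -0.0]
contact_force: [0.3, 0.6, -0.4]
opening: 48.8
finger_force: 0.0
```

Request:
servo_tool(
  steps=[
    {"dx": 0,"dy": 0,"dz": 0,"grip": 0.9,"yaw": 0},
    {"dx": 0,"dy": 0,"dz": 1,"grip": 0.9,"yaw": 0},
    {"dx": 0,"dy": 0,"dz": 2.5,"grip": 0.9,"yaw": 0},
    {"dx": 0,"dy": 0,"dz": 3.5,"grip": 0.9,"yaw": 0},
    {"dx": 0,"dy": 0,"dz": 3,"grip": 0.9,"yaw": 0},
    {"dx": 0,"dy": -2,"dz": 2,"grip": 0.9,"yaw": 0},
    {"dx": 0,"dy": -4,"dz": 0,"grip": 0.9,"yaw": 0},
    {"dx": 0,"dy": -4,"dz": 0,"grip": 0.9,"yaw": 0},
  ],
)

```text
clock: 17.07
eef_pos: [440.4, 96.4, 311.6]
orientation: [-0.235, 0.972, -0.0, 0.003]
contact_force: [0.9, -1.5, 0.0]
opening: 79.2
finger_force: 0.0
```

Request:
servo_tool(
  steps=[
    {"dx": 0,"dy": -4,"dz": 0,"grip": 0.9,"yaw": 0},
    {"dx": 0,"dy": -4,"dz": 0,"grip": 0.9,"yaw": 0},
    {"dx": 0,"dy": -4,"dz": 0,"grip": 0.9,"yaw": 0},
    {"dx": 0,"dy": -4,"dz": 0,"grip": 0.9,"yaw": 0},
    {"dx": 0,"dy": -4,"dz": 0,"grip": 0.9,"yaw": 0},
    {"dx": 0,"dy": -3,"dz": 0,"grip": 0.9,"yaw": 0},
    {"dx": 0,"dy": 0,"dz": 0,"grip": 0.9,"yaw": 0},
    {"dx": 0,"dy": 0,"dz": 0,"grip": 0.9,"yaw": 0},
  ],
)

```text
clock: 17.73
eef_pos: [439.1, -134.8, 308.8]
orientation: [-0.231, 0.973, 0.0, 0.0]
contact_force: [-0.1, 0.6, -0.2]
opening: 79.1
finger_force: 0.0
```

```bash
python3 lens.py top4.png; python3 - <<'E'
from h import *
p=cams.camera('top'); X=cloud(p); z=X[...,2]
k=(z>195)&(z<240)&(abs(X[...,0]-440)<50)&(abs(X[...,1]-196)<50); print('knob',k.sum(),X[k].mean(0), X[k&(z>224)].mean(0))
save(dict(pixels=cv2.resize(p['pixels'][140:240,180:330],None,fx=5,fy=5,interpolation=cv2.INTER_CUBIC)),'end.png')
E
```

```text
17.7333 [ 439.1 -134.8  308.8] 79.13653713198785
elbow [128 158  12  10  57] [587.7 453.4 175.9]
ring [481.04053614 266.9351022 ] 2179
knob 106 [441.04732229 196.90549462 230.57959554] [441.27498686 197.67941354 232.23555258]
```

View pics/end.png

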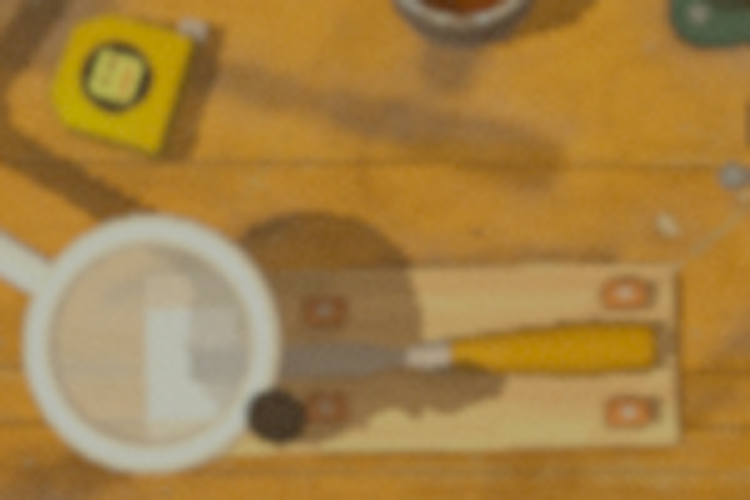

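The lens, at about (478, 263), is within about 6 mm of the edge at about (476, 261). The chisel lies between the cheeks with its edge over the pad, and the robot is clear.

```bash
python3 -c "
from cell import finish_job; print(finish_job())"
```

```text
the job is handed in; nothing more can be done
None
```

The job is handed in, with no verdict returned: the chisel lies in the rest with its edge over the pale pad, the lens stands by my measurement about 6 mm or less from straight above the edge, and the mug, sanding block and tape measure were not touched.

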